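# Move a freshly glazed test tile from the draining bar to the drying bar

### The job

The big square test tile has drained: take its carrier by the wooden grip, slide it off the free end of the draining bar, lifting the closed eye over the upturned end stop, and thread it over the end stop of the drying bar. Set it down gently on that bar, then slide it along until it meets the dark stop block, press it home there with a light, steady push for a moment, and leave it hanging upright there, against the block. The glaze is wet, so nothing may touch the tile; the block is only finger-tight, so do not shift it, do not force the carrier against the bars, and leave the other carriers and the things on the bench as they are.

Things in the scene. Friction and masses are not known exactly. Their poses are not given: they have to be found in the camera images.
- carrier: The carrier to move, nearest the draining bar's free end; rigid, 0.22 to 0.36 kg. Origin: middle of the upper inner edge of its closed steel eye, which rides on the bar (at rest: height of the bar's top). z up, y along the bar, x across; a half turn about z looks the same. Eye opening 14 wide (x), 36 high (z 0 to -36); loop 14 deep (y -7 to 7), outside 26 wide, z 8 to -42.
- carrier_grip (a point): Point on the carrier's wooden grip, 36 above its origin. The grip stands on the eye: 28 wide (x), 12 thick (y), z 8 to 54 from the carrier's origin. Take it from above by the 12 mm faces, fingers closing along the bar, fingertips no lower than 12 above the carrier's origin (clear of end stops and stop block). Sliding along a bar drags with 1 to 3 N.
- carrier_tile (a point): Centre of the wet square white tile, 116 below the carrier's origin: 90 wide (x), 7 thick (y), 98 high, lower edge 165 below the origin. Held by a 40 wide clip under the eye. Touch nothing with it.
- rack_drain: Draining stand, fixed steel, left of the robot. Origin on the table under its post. A level flat bar on edge, 8 thick, 18 high, top 270 above the table, runs along the stand's +y from the post to the free end, 270 from the post axis. A carrier with a round disc hangs near the post; a tray 22 high lies below.
- drain_end (a point): Draining bar's free end: outer face of its end stop, on the bar's centre line, at the height of the bar's top (270). The stop is the last 8 of the bar's length and stands 12 above its top. A closed eye passes it only when raised by more than 12 and less than 18 from resting on the bar.
- rack_dry: Drying stand, fixed, right of the robot: same stand, origin and bar along +y, but bar top 255 above the table. A dark steel stop block (18 long, 26 wide, top 8 above the bar) is clamped on it, centre anywhere 95 to 145 from the post axis: not measured, feel or look for it. It slips at about 12 N. Touching it, the carrier's origin is 16 from its centre. A small carrier hangs behind it.
- dry_end (a point): Drying bar's free end, 80 to 185 in y from the draining bar's, up to 150 off in x: outer face of its end stop, on the bar's centre line, at the height of the bar's top (255), 270 from the post axis. Same stop: last 8 of the length, 12 above the top; an eye passes raised 12 to 18.
- carrier_disc: Bystander: a carrier like the first but with a round disc, on the draining bar near the post, 35 to 45 from the post axis. Leave alone.
- carrier_small: Bystander: a carrier with a smaller brown tile, on the drying bar between the stop block and the post, 35 to 42 from the post axis. Leave alone.
- bowl: Bystander: white bowl, 90 across, 45 high, origin under its centre.
- glaze_jar: Bystander: jar with a lid, 68 across, 85 high, origin under its centre.
- slip_bottle: Bystander: white bottle, 52 across, 130 high, origin under its centre.
- brush: Bystander: wooden brush lying on the bench, 190 long.
- rib: Bystander: flat dark wooden rib lying on the bench, 100 by 50 by 8.
Mind the look-alikes: they are no part of the job. Leave any pink or purple look-alike of the carrier alone.

How it is judged:
By the outcome, as a careful person would: the job done as asked, in the order asked, and still so for the second after the job is handed in, with the robot touching nothing.
It also fails if it takes over 64 s, if anything falls off the work surface, if the arm or the gripper's body presses on something with over 40 N, if the wrist force passes 120 N, or if a joint passes its speed limit or range.

### The arm

A 6-joint arm with a two-finger parallel gripper is mounted at the origin on the work surface. World frame = base frame: x ahead of the robot, y to its left, z up, the work surface at z = 0. Lengths are in mm, angles in rad, forces in N, time in s.
With the tool pointing down it reaches from about 375 to 925 mm from the base axis. Payload 5.7 kg.
Tool frame: the origin (TCP) lies midway between the tips of the shut fingers; the grasp point (between the pads) lies 19 mm behind it; z points along the fingers, y is the direction in which the jaws open and shut (so a half turn about z gives the same grasp; the last joint's range is limited). The gripper opens to 88 mm and grips with 3 to 60 N. Pads are 20 mm wide; open, the fingers measure 115 mm over their backs; the gripper's body (75 mm by 178 mm) begins 61 mm behind the grasp point.
Start: joints at [-1.345, 0.359, 1.51, -0, 1.272, -0.115], TCP at [200.528, -565.465, 222.623] pointing down, gripper open.
Joint ranges: [-2.97, 2.97], [-1.01, 2.36], [0.21, 2.38], [-0.96, 4.11], [0.2, 2.71], [-2.98, 2.98]. Speed limits (rad/s): [2.39, 2.39, 3.14, 3.14, 3.14, 3.14].

### API

Orientations are given as a 3x3 rotation matrix whose columns are the frame's x, y, z axes.
In Python, from plant import robot gives the robot as it stands.
- The arm moves only by the tool move_arm, never from a script. Its argument "deltas" is one flat list of numbers, 4 for each row, row after row: the shift along the tool's x, y, z in mm, then the turn about the tool's z in degrees. In form: [dx, dy, dz, yaw, dx, dy, dz, yaw, ...]. A call has 1 to 5 rows; each row shifts and turns the pose as measured when the row begins, along the tool's axes as they then stand; what a row does not reach is not made up. A row lasts 1/10 s, in which the tool goes at most 50 mm and 8.59 degrees, less where a joint would pass 70% of its speed; a pose out of reach is approached as far as the arm can. A call is refused whole if a number of a shift passes 50 or a number of a turn 8.59, either way. A call with a gripper value outside its range is refused whole. "grip" is the closure, from 0 (fully open) to 1 (shut), set as the call begins (left out, the last holds). The fingers move at their own pace and stop on an object; "squeeze" is the grip in N (left out, the last holds). Time passes only in rows, so rows that do not move let the fingers close. It gives the time, the measured TCP pose, the force and the opening at its end, in the units of the state.
- robot.observe(): the state, without advancing time (a new reading comes with each control period).
- robot.read_camera(name): name is "scene" or "top"; returns the picture (400x640x3 uint8, red, green, blue); there is no depth.
- robot.camera_info(name): a dict with "mtx" (3x3 intrinsics, pixels), "k1" (the pictures are not rectified: a ray, as slopes to the right and down, at radius r is drawn at 1 + k1 r^2 times it, then the intrinsics apply), "eye" and "attitude" of the camera in the world. Camera axes: x right, y down, z forward; pixel columns grow to the right and rows downward; lengths in mm; the calibration is good to about 2 mm. A picture is of the moment at which its call begins. camera_info takes no time and is no camera call.
- robot.hand_in(): hands the job in, once; it reports no verdict.
The state is a dict: "t": time; "qpos": joint angles; "joint_vel": joint speeds; "tau": joint torques, N m; "tcp_pos": TCP position; "orientation": TCP orientation; "contact_force": force on the tool from outside, world axes, zero at the start; "wrist_torque": the same for the moment, N m; "gripper_width": finger opening in mm.
Only numpy, scipy, OpenCV 4.12 (cv2) and the standard library are available. Lean on these libraries where they do the work, as an engineer would, in place of code of your own. Each camera call takes 0.05 s, during which the arm holds its last target. There are 200 camera calls.

## Working session

There is one attempt and no reset: what is moved stays moved. The work goes in short steps, Python scripts to look and compute and a tool call to move; the robot and the scene stay as the last step left them, time stands still between calls to the robot, and variables do not carry over. Pictures are saved under pics/ and viewed, about 8 in all and at most 12, crops included, and the job is handed in when it is done.

Besides the shell and the picture viewer there is one more tool, called after "Request:" by a JSON object that holds its "method" and its "body". move_arm: Moves the arm, as the interface text tells. Its arguments: {"type":"object","properties":{"deltas":{"type":"array"},"grip":{"type":"number"},"squeeze":{"type":"number"}},"required":["deltas"]}

```bash
mkdir -p pics; ls
python3 - <<'E'
from plant import robot
import cv2
for n in ["scene","top"]:
    print(n,robot.camera_info(n)); cv2.imwrite(f"pics/{n}0.png",robot.read_camera(n)[:,:,::-1])
print(robot.observe())
E
```

```text
pics
scene {'mtx': array([[492.88125343,   0.        , 312.202945  ],
       [  0.        , 492.88125343, 198.928763  ],
       [  0.        ,   0.        ,   1.        ]]), 'k1': -0.05656824687411726, 'eye': array([1217.7588526 , -461.75429866, 1233.60875754]), 'attitude': array([[ 0.56684778,  0.63643817, -0.5230966 ],
       [ 0.82366038, -0.42522967,  0.37518436],
       [ 0.01634546, -0.64352636, -0.7652494 ]])}
top {'mtx': array([[425.21641561,   0.        , 317.08592297],
       [  0.        , 425.21641561, 204.18500867],
       [  0.        ,   0.        ,   1.        ]]), 'k1': -0.09045683598506025, 'eye': array([ 343.48977709,   53.8872832 , 1481.70511555]), 'attitude': array([[-0.00487571, -0.99237269,  0.12317744],
       [-0.99997569,  0.0042244 , -0.0055482 ],
       [ 0.00498553, -0.1232015 , -0.99236915]])}
{'t': 0.1, 'qpos': array([-1.34510506e+00,  3.59420978e-01,  1.51134263e+00,  2.13189557e-05,
        1.27251740e+00, -1.15088204e-01]), 'joint_vel': array([ 0.00114962, -0.00032563, -0.00257062,  0.00052387,  0.00090921,
       -0.00099694]), 'tau': array([-8.56298448e-05, -5.16356456e+01, -2.71406722e+01,  6.77014771e-02,
        2.76642654e-02, -3.32780212e-05]), 'tcp_pos': array([ 200.39536383, -564.86464307,  221.89379966]), 'orientation': array([[ 9.42496573e-01,  3.34215621e-01, -3.57958523e-04],
       [ 3.34215744e-01, -9.42495153e-01,  1.65009342e-03],
       [ 2.14112825e-04, -1.67484277e-03, -9.99998575e-01]]), 'contact_force': array([-0.40515014,  0.42530585, -0.13591856]), 'wrist_torque': array([ 0.01975556, -0.0332135 ,  0.0128924 ]), 'gripper_width': 87.92321968199892}
```

View pics/scene0.png

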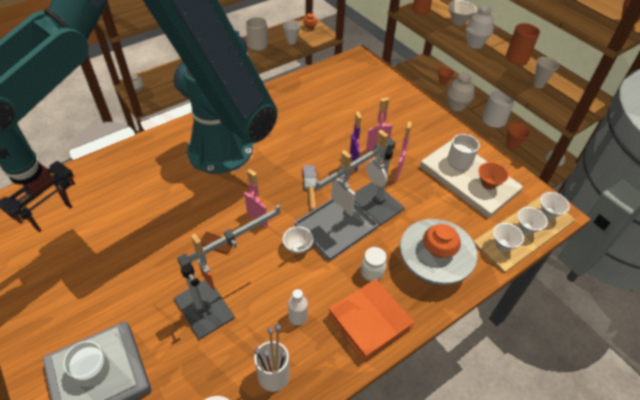

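View pics/top0.png

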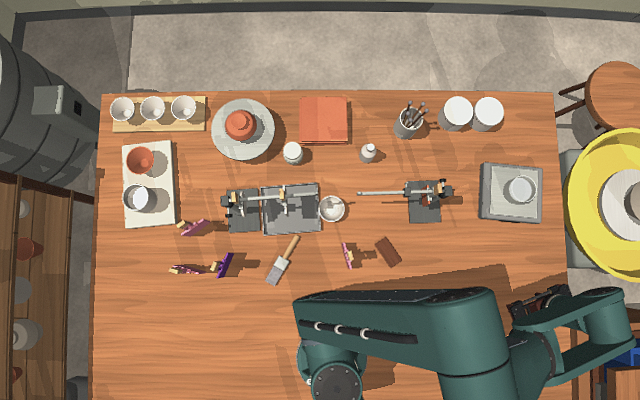

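Both stands are visible. In the top view the draining bar is at about (235–315, 195) and the drying bar at about (360–445, 190). I'll enlarge both.

Run:
```python
import cv2,numpy as np
t=cv2.imread("pics/top0.png")[165:245,215:465]; s=cv2.imread("pics/scene0.png")[120:280,150:430]
t=cv2.resize(t,None,fx=3.2,fy=3.2,interpolation=cv2.INTER_CUBIC)
s=cv2.resize(s,None,fx=2.857,fy=2.857*0.72,interpolation=cv2.INTER_CUBIC)
cv2.imwrite("pics/c1.png",np.vstack([t,s[:,:800]]) if s.shape[1]==800 else t);print(t.shape,s.shape)
```

```text
(256, 800, 3) (329, 800, 3)
```

View pics/c1.png

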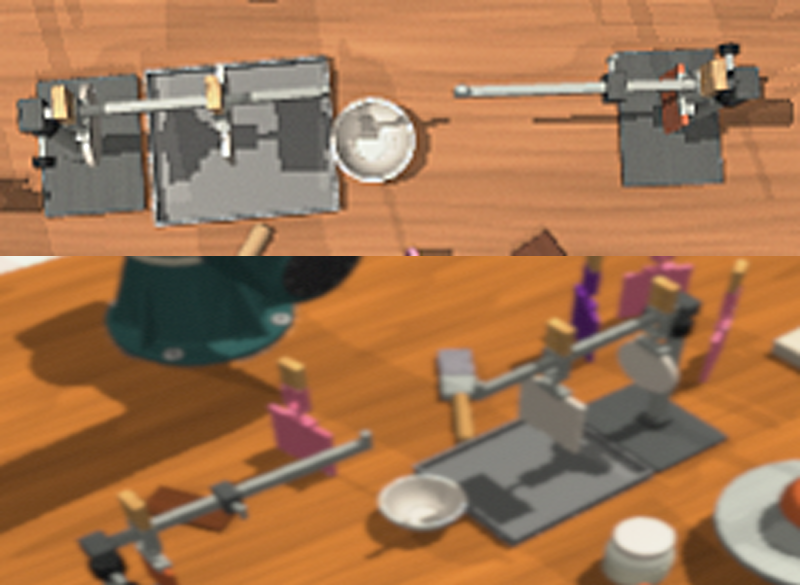

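Candidates for "the carrier", in top-view pixels:
- White square tile on the draining bar, grip at about (282,194).
- Round disc near the post, at (234,197).
- Brown small tile on the drying bar, at (437,190).
- Pink and purple look-alikes standing on the bench.

The one at (282,194) fits: it has the white square tile and is nearest the free end, and the crop confirms it. The free ends are at about (318,193) for the draining bar and (358,194) for the drying bar. The block is at about (407,191).

```bash
cat > h.py <<'E'
import numpy as np, cv2
from plant import robot
def ray(n,px):
    c=robot.camera_info(n); d=np.array([[0,0.]])
    u=cv2.undistortPoints(np.array([[px]],float),c["mtx"],np.array([c["k1"],0,0,0]))[0,0]
    return c["eye"], c["attitude"]@np.array([u[0],u[1],1])
def onz(n,px,z):
    e,d=ray(n,px); return e+d*(z-e[2])/d[2]
def tri(p,q):
    (a,d),(b,f)=ray("top",p),ray("scene",q); d/=np.linalg.norm(d); f/=np.linalg.norm(f)
    s=np.linalg.lstsq(np.c_[d,-f],b-a,rcond=None)[0]; P,Q=a+d*s[0],b+f*s[1]
    return (P+Q)/2,np.linalg.norm(P-Q)
def proj(n,P):
    c=robot.camera_info(n); v=c["attitude"].T@(np.array(P,float)-c["eye"]); u=v[:2]/v[2]; u=u*(1+c["k1"]*(u@u))
    return c["mtx"][:2,:2]@u+c["mtx"][:2,2]
E
python3 - <<'E'
from h import *
np.set_printoptions(precision=1,suppress=True)
T=lambda x,y:(215+(x+.5)/3.2-.5,165+(y+.5)/3.2-.5)
S=lambda x,y:(150+x/2.857,120+(y-256)/2.057)
print("drain end",onz("top",T(330,90),270),onz("scene",S(473,390),270))
print("dry end",onz("top",T(454,92),255),onz("scene",S(368,440),255), tri(T(457,92),S(365,435)))
print("grip top",onz("top",T(213,92),324),tri(T(213,92),S(560,330)))
print("disc grip",onz("top",T(60,103),324)); print("small",onz("top",T(714,77),309))
print("block",onz("top",T(615,85),263),onz("scene",S(228,497),263))
# bar centrelines from low-saturation masks in top view
im=cv2.imread("pics/top0.png"); hsv=cv2.cvtColor(im,cv2.COLOR_BGR2HSV)
for nm,cols,z in (("dry",range(364,402,3),255),("drain",list(range(252,276,3))+list(range(290,314,3)),270)):
    pts=[]
    for x in cols:
        v=hsv[180:206,x].astype(int); w=np.clip(v[:,2]-v[:,1]*1.0-(90 if nm=="dry" else 0),0,None)
        if nm=="drain": w=np.clip(v[:,2]-140,0,None)*(v[:,1]<40)
        if x in(364,391,252,293): print(nm,x,v[:,1],v[:,2])
        if w.sum()>0: pts.append(onz("top",(x,180+(w*np.arange(26)).sum()/w.sum()),z))
    pts=np.array(pts); print(nm); print(pts[:,:2].T); print(np.polyfit(pts[:,1],pts[:,0],1))
E
```

```text
drain end [527.   44.9 270. ] [525.1  44.7 270. ]
dry end [527.  -68.3 255. ] [530.4 -72.5 255. ] (array([525.8, -71.4, 259.4]), np.float64(1.9634053403253824))
grip top [517.5 146.  324. ] (array([518.5, 146.3, 316. ]), np.float64(0.9013335326434629))
disc grip [508.6 278.  324. ]
small [ 531.5 -292.9  309. ]
block [ 531.7 -214.7  263. ] [ 543.1 -219.5  263. ]
dry 364 [142 137 142 142 143 142 141 145 139 144 149 110  29  11  12 119 147 141
 139 141 143 139 142 138 139 139] [216 217 216 212 209 212 217 204 195 188 202 206 210 218 189 142 218 211
 214 219 216 194 196 210 218 215]
dry 391 [141 140 139 142 140 141 140 140 142 149 110  27  13  12  95 151 143 139
 142 142 143 144 133 138 139 142] [215 216 217 215 212 197 187 198 188 194 200 207 215 194 118 208 198 207
 215 219 221 191 111 166 231 216]
dry
[[ 528.3  529.1  529.   529.2  529.7  529.9  530.4  530.5  530.4  530.5
   530.6  530.7  531.5]
 [ -90.2  -99.  -107.8 -116.6 -125.4 -134.3 -143.1 -151.9 -160.7 -169.6
  -178.4 -187.3 -196.2]]
[ -0.  526.5]
drain 252 [139 143 142 142 140 142 142 145  76  13  11  11  11   9  11  12  14  17
   9  17  18  11  11  11  15  19] [196 207 210 212 208 190 183 171 108 115 113 113 111 114 111 104 131 197
 235 213 102 111 113 116 116 120]
drain 293 [141 143 145 135  86  16  11  13  16  13  15  13  15  16  16  16  18  17
  16  15  13  13  16  14  10  12] [205 209 211 210 151  79 120 159 158 155 155 154 153 155 160 156 125 108
 161 156 155 155 160 144  77  87]
drain
[[512.4 512.9 513.8 518.5 526.1 522.  521.5 525.3 521.9 522.4 520.1 522.9
  529.8 529.8 533.3 533.4]
 [234.5 225.9 217.2 208.6 200.  191.3 182.6 174.  125.  116.3 107.7  99.1
   90.4  81.8  73.1  64.5]]
[ -0.1 536.1]
```

Request:
{"method": "move_arm", "body": {"deltas": [0,0,-45,7.5,0,0,-45,7.5,0,0,-45,0,0,0,-45,0,23,-43,0,0], "grip": 0.0}}

```text
t: 0.6
tcp_pos: [218.8, -522.2, 403.8]
orientation: [[0.998, 0.064, -0.003], [0.064, -0.998, 0.01], [-0.003, -0.011, -1.0]]
contact_force: [1.4, -0.0, -1.3]
gripper_width: 87.8
```

Request:
{"method": "move_arm", "body": {"deltas": [23,-43,0,0,23,-43,0,0,23,-43,0,0,23,-43,0,0,23,-43,0,0]}}

```text
t: 1.1
tcp_pos: [321.5, -295.1, 406.0]
orientation: [[0.998, 0.058, -0.001], [0.058, -0.998, 0.009], [-0.001, -0.009, -1.0]]
contact_force: [0.9, 0.0, -0.3]
gripper_width: 87.6
```

Request:
{"method": "move_arm", "body": {"deltas": [23,-43,0,0,23,-43,0,0,23,-43,0,0,23,-43,0,0,23,-43,0,0]}}

```text
t: 1.6
tcp_pos: [423.1, -66.7, 407.1]
orientation: [[0.998, 0.056, -0.001], [0.056, -0.998, 0.009], [-0.001, -0.009, -1.0]]
contact_force: [1.1, -0.8, -0.4]
gripper_width: 88.1
```

Request:
{"method": "move_arm", "body": {"deltas": [21,-40,0,1.3,21,-40,0,0,21,-40,0,0,21,-40,0,0,17,-37,0,0]}}

```text
t: 2.1
tcp_pos: [517.5, 144.8, 407.6]
orientation: [[0.999, 0.034, -0.003], [0.034, -0.999, 0.009], [-0.003, -0.009, -1.0]]
contact_force: [1.4, -0.9, 0.2]
gripper_width: 88.0
```

Run:
```python
from h import *
np.set_printoptions(precision=3,suppress=True)
o=robot.observe(); print(o["tcp_pos"],o["orientation"])
a=robot.read_camera("scene")[:,:,::-1]; b=robot.read_camera("top")[:,:,::-1]
cv2.imwrite("pics/s1.png",a);cv2.imwrite("pics/t1.png",b)
u=lambda i,f:cv2.resize(i,None,fx=f,fy=f,interpolation=cv2.INTER_CUBIC)
cv2.imwrite("pics/c2.png",np.vstack([u(a[110:270,170:430],3)[:,:780],u(b[175:215,245:505],3)[:,:780]])[:600])
```

```text
[517.454 144.761 407.569] [[ 0.999  0.034 -0.003]
 [ 0.034 -0.999  0.009]
 [-0.003 -0.009 -1.   ]]
```

View pics/c2.png

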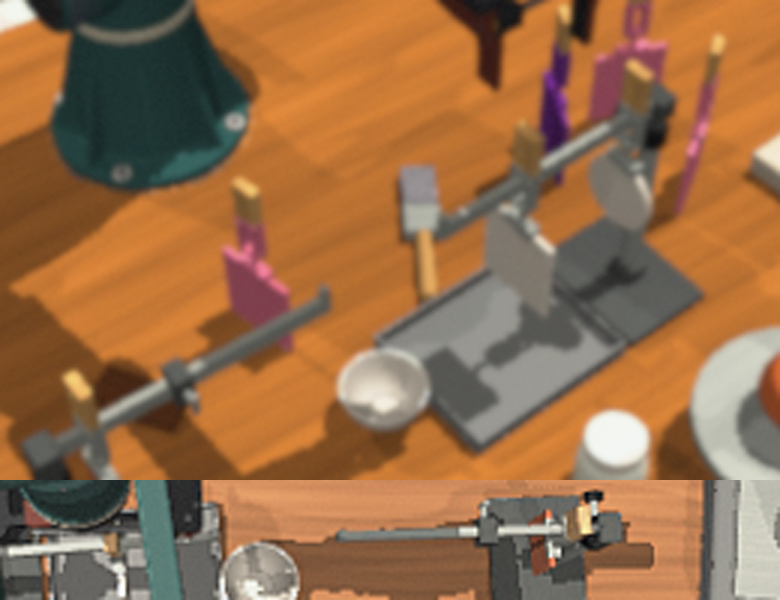

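The crop shows the open gripper above the target carrier's grip at scene pixel (345,160). The tile below it is clear, and the block is visible on the drying bar. I'm descending.

Request:
{"method": "move_arm", "body": {"deltas": [0,0,30,2.5,0,0,30,0,0,0,25,0,0,-1,20,0,0,0,8,0]}}

```text
t: 2.7
tcp_pos: [516.8, 147.5, 290.3]
orientation: [[1.0, -0.004, -0.003], [-0.004, -1.0, 0.008], [-0.003, -0.008, -1.0]]
contact_force: [0.1, -0.3, -0.3]
gripper_width: 87.7
```

Request:
{"method": "move_arm", "body": {"deltas": [1,0,2,-4.6,0,0,1,0]}}

```text
t: 2.9
tcp_pos: [516.3, 145.9, 286.0]
orientation: [[0.997, 0.077, -0.007], [0.077, -0.997, 0.007], [-0.006, -0.008, -1.0]]
contact_force: [0.5, 0.1, 0.3]
gripper_width: 88.0
```

Request:
{"method": "move_arm", "body": {"deltas": [2,0,0,0,0,0,0,0,0,0,0,0,0,0,0,0,0,0,0,0], "grip": 1.0, "squeeze": 25}}

```text
t: 3.4
tcp_pos: [519.7, 145.1, 288.4]
orientation: [[0.997, 0.071, -0.003], [0.071, -0.997, 0.007], [-0.002, -0.008, -1.0]]
contact_force: [0.7, 0.4, 0.8]
gripper_width: 51.3
```

Request:
{"method": "move_arm", "body": {"deltas": [0,0,0,0,0,0,0,0,0,0,0,0]}}

```text
t: 3.7
tcp_pos: [519.8, 145.3, 288.8]
orientation: [[0.997, 0.071, -0.002], [0.071, -0.997, 0.007], [-0.002, -0.008, -1.0]]
contact_force: [-0.6, 0.7, 0.2]
gripper_width: 27.4
```

Request:
{"method": "move_arm", "body": {"deltas": [0,0,0,0,0,0,0,0,0,0,0,0,0,0,0,0]}}

```text
t: 4.1
tcp_pos: [519.7, 145.6, 288.8]
orientation: [[0.997, 0.071, -0.002], [0.071, -0.997, 0.008], [-0.002, -0.008, -1.0]]
contact_force: [0.5, 0.3, -0.0]
gripper_width: 12.2
```

Request:
{"method": "move_arm", "body": {"deltas": [0,10,0,0,0,14,0,0,0,14,0,0,0,14,0,0,0,12,0,0]}}

```text
t: 4.6
tcp_pos: [524.8, 78.9, 288.7]
orientation: [[0.997, 0.073, -0.001], [0.073, -0.997, 0.011], [-0.0, -0.011, -1.0]]
contact_force: [-0.1, 1.8, 1.3]
gripper_width: 11.5
```

Request:
{"method": "move_arm", "body": {"deltas": [0,0,0,0]}}

```text
t: 4.7
tcp_pos: [525.0, 76.5, 288.7]
orientation: [[0.997, 0.071, -0.001], [0.071, -0.997, 0.01], [-0.0, -0.01, -1.0]]
contact_force: [0.4, -0.9, 0.4]
gripper_width: 11.9
```

Request:
{"method": "move_arm", "body": {"deltas": [0,0,-5,0,0,0,-5,0,0,0,-5,0,0,0,0,0]}}

```text
t: 5.1
tcp_pos: [523.7, 74.8, 303.4]
orientation: [[0.998, 0.069, -0.005], [0.069, -0.998, 0.008], [-0.004, -0.008, -1.0]]
contact_force: [-0.0, 0.1, -2.4]
gripper_width: 12.2
```

Run:
```python
from h import *
o=robot.observe(); print(o["tcp_pos"],o["contact_force"])
a=robot.read_camera("scene")[:,:,::-1]; b=robot.read_camera("top")[:,:,::-1]
cv2.imwrite("pics/s2.png",a);cv2.imwrite("pics/t2.png",b)
u=lambda i,f:cv2.resize(i,None,fx=f,fy=f,interpolation=cv2.INTER_CUBIC)
cv2.imwrite("pics/c3.png",np.vstack([u(a[130:220,260:390],6),u(b[180:212,290:420],6)[:,:780]])[:740:1])
i=cv2.imread("pics/c3.png");cv2.imwrite("pics/c3.png",cv2.resize(i,None,fx=.8,fy=.8));print(i.shape)
```

```text
[523.71764427  74.79350043 303.35483659] [-0.03803815  0.1473112  -2.37332776]
(732, 780, 3)
```

View pics/c3.png

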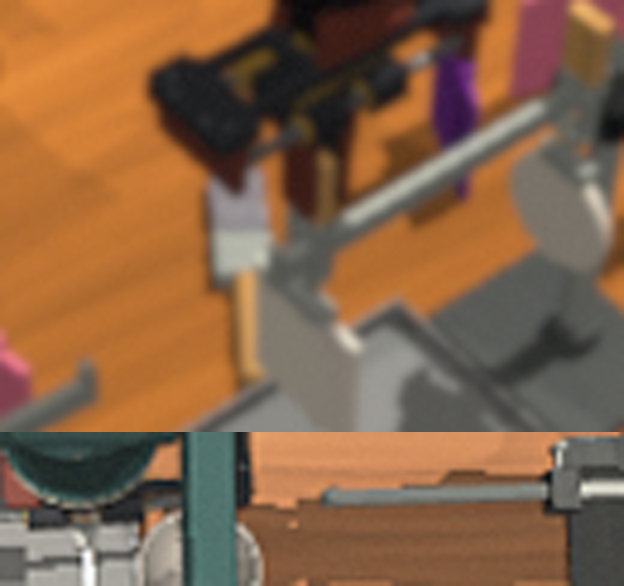

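The crop shows the eye raised at about scene pixel (322,182), still inboard of the stop. The weight reads 2.4 N and the lift is 14.6 mm, inside the 12–18 window. I'm sliding it out past the end stop.

Request:
{"method": "move_arm", "body": {"deltas": [1.3,4,0,0,0.3,8,0,0,0.2,8,0,0]}}

```text
t: 5.5
tcp_pos: [526.2, 55.0, 302.0]
orientation: [[0.997, 0.072, -0.007], [0.072, -0.997, 0.008], [-0.006, -0.008, -1.0]]
contact_force: [0.2, -0.4, -2.1]
gripper_width: 12.1
```

Request:
{"method": "move_arm", "body": {"deltas": [-0.3,6,-2,0,0,9,-0.8,0,0,9,-0.6,0]}}

```text
t: 5.8
tcp_pos: [527.6, 28.4, 305.1]
orientation: [[0.997, 0.071, -0.008], [0.071, -0.997, 0.008], [-0.007, -0.008, -1.0]]
contact_force: [-0.1, -0.2, -2.7]
gripper_width: 12.0
```

Request:
{"method": "move_arm", "body": {"deltas": [0,13,3,2.4,0,15,4,0,0,15,4,0,0,13,4,0,0,0,0,0]}}

```text
t: 6.3
tcp_pos: [529.7, -34.9, 288.2]
orientation: [[1.0, 0.023, -0.008], [0.023, -1.0, 0.006], [-0.007, -0.007, -1.0]]
contact_force: [0.3, 0.7, -3.1]
gripper_width: 11.8
```

Run:
```python
from h import *
np.set_printoptions(precision=1,suppress=True)
o=robot.observe(); print(o["tcp_pos"],o["contact_force"]);print(o["orientation"])
a=robot.read_camera("scene")[:,:,::-1]; b=robot.read_camera("top")[:,:,::-1]
cv2.imwrite("pics/s3.png",a);cv2.imwrite("pics/t3.png",b)
x,y,z=o["tcp_pos"]; z-=18.8
for P in ([x,y,z],[x,y,z-18],[527.7,-68,255],[529,-68,255]): print(P,proj("scene",P),proj("top",P))
u=lambda i,f:cv2.resize(i,None,fx=f,fy=f,interpolation=cv2.INTER_CUBIC)
cv2.imwrite("pics/c4.png",u(a[170:240,250:340],8)[:600])
```

```text
[529.7 -34.9 288.2] [ 0.3  0.7 -3.1]
[[ 1.  0. -0.]
 [ 0. -1.  0.]
 [-0. -0. -1.]]
[np.float64(529.6744881830786), np.float64(-34.93554695604558), np.float64(269.4237227663284)] [291.  199.3] [345.5 191.8]
[np.float64(529.6744881830786), np.float64(-34.93554695604558), np.float64(251.4237227663284)] [291.1 203.8] [345.  192.7]
[527.7, -68, 255] [279.7 208. ] [356.4 193.2]
[529, -68, 255] [280.  208.3] [356.4 192.7]
```

View pics/c4.png

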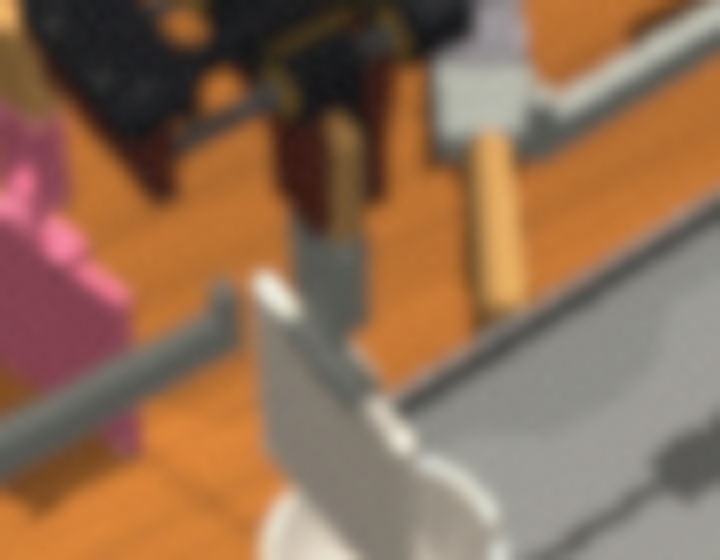

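Run:
```python
from h import *
np.set_printoptions(precision=0,suppress=True)
o=robot.observe(); x,y,z=o["tcp_pos"]; z-=18.8; R=np.array([[1,-.023],[.023,1]]) 
c=lambda P:(proj("scene",P)-[250,170]+.5)*8-.5
X=np.array([1,.023,0]);Y=np.array([-.023,1,0]);Z=np.array([0,0,1.]);O=np.array([x,y,z])
for n,(a,b,h) in dict(tileL_back=(-45,3.5,-67),tileL_front=(-45,-3.5,-67),tileR_back=(45,3.5,-67),tileR_front=(45,-3.5,-67),loopL=(-13,-7,0),loopR=(13,7,0),loopRb=(13,7,-30),gripR=(14,6,8),gripRt=(14,6,54),gripLt=(14,-6,54)).items(): print(n,c(O+a*X+b*Y+h*Z))
print("per mm x,y,z",c(O+10*X)-c(O),c(O+10*Y)-c(O),c(O+10*Z)-c(O))
for e in (-64,-68,-72): 
  print(e,[c([528.5+s,e+d,267]) for s,d in((-4,0),(4,0),(4,-8),(-4,-8))], c([528.5+4,e,237]))
for yy in (-85,-95): print("bar",yy,c([529.1+4,yy,255]),c([529.1+4,yy,237]),c([529.1-4,yy,255]))
i=cv2.imread("pics/s3.png"); u=cv2.resize(i[190:235,248:312],None,fx=12.5,fy=12.5,interpolation=cv2.INTER_CUBIC); cv2.imwrite("pics/c5.png",u)
```

```text
tileL_back [272. 275.]
tileL_front [255. 284.]
tileR_back [425. 449.]
tileR_front [408. 459.]
loopL [295. 220.]
loopR [377. 251.]
loopRb [378. 311.]
gripR [376. 238.]
gripRt [375. 142.]
gripLt [342. 159.]
per mm x,y,z [18. 20.] [ 26. -14.] [ -0. -20.]
-64 [array([246., 272.]), array([259., 288.]), array([238., 299.]), array([224., 283.])] [262. 347.]
-68 [array([235., 277.]), array([248., 293.]), array([227., 304.]), array([213., 288.])] [251. 352.]
-72 [array([224., 283.]), array([238., 299.]), array([216., 310.]), array([203., 293.])] [241. 358.]
bar -85 [205. 342.] [207. 377.] [192. 325.]
bar -95 [178. 355.] [181. 390.] [165. 339.]
```

View pics/c5.png

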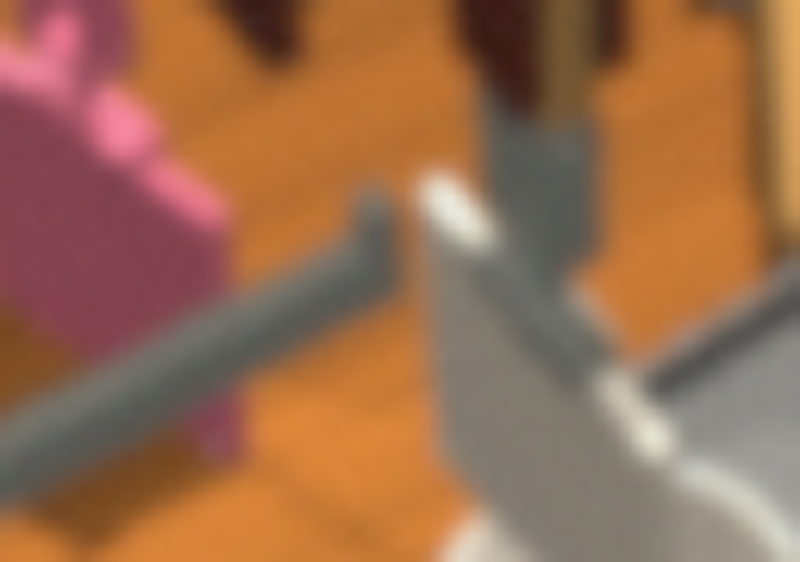

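The stop tip shows at c5 (375,185–290) and the tile's top edge from (430,180) to (665,450). After the common camera offset, the carrier sits about 3 mm to −x of the TCP and the bar reads about 2.4 mm to −x of its estimate, so they are aligned to about 1 mm. I'm threading slowly.

Request:
{"method": "move_arm", "body": {"deltas": [-0.5,8,-1.2,0,0,8,-0.8,0,0,6,-0.6,0]}}

```text
t: 6.7
tcp_pos: [530.0, -55.1, 291.8]
orientation: [[1.0, 0.026, -0.006], [0.026, -1.0, 0.008], [-0.006, -0.008, -1.0]]
contact_force: [0.3, 0.2, -2.8]
gripper_width: 12.1
```

Request:
{"method": "move_arm", "body": {"deltas": [-1,0,2.5,0,0,0,0,0]}}

```text
t: 6.9
tcp_pos: [529.3, -56.0, 289.5]
orientation: [[1.0, 0.025, -0.005], [0.025, -1.0, 0.008], [-0.005, -0.008, -1.0]]
contact_force: [0.2, 0.3, -1.8]
gripper_width: 11.9
```

Request:
{"method": "move_arm", "body": {"deltas": [0,5,0.5,0,0,5,0,0]}}

```text
t: 7.1
tcp_pos: [529.4, -65.7, 288.9]
orientation: [[1.0, 0.027, -0.006], [0.027, -1.0, 0.008], [-0.005, -0.008, -1.0]]
contact_force: [-0.5, -0.8, -3.0]
gripper_width: 11.9
```

Request:
{"method": "move_arm", "body": {"deltas": [0,5,0,0,0,5,0,0]}}

```text
t: 7.3
tcp_pos: [529.7, -76.5, 288.7]
orientation: [[1.0, 0.027, -0.006], [0.027, -1.0, 0.008], [-0.005, -0.008, -1.0]]
contact_force: [0.2, 0.0, -2.3]
gripper_width: 12.1
```

No contact. Continuing past the stop.

Request:
{"method": "move_arm", "body": {"deltas": [0,6,0,0,0,6,0,0,0,6,0,0,0,6,0,0]}}

```text
t: 7.7
tcp_pos: [530.4, -102.8, 288.5]
orientation: [[1.0, 0.027, -0.006], [0.027, -1.0, 0.008], [-0.005, -0.008, -1.0]]
contact_force: [-0.7, 0.1, -2.8]
gripper_width: 11.8
```

Run:
```python
from h import *
o=robot.observe(); print(o["tcp_pos"],o["contact_force"])
a=robot.read_camera("scene")[:,:,::-1]; b=robot.read_camera("top")[:,:,::-1]
cv2.imwrite("pics/s4.png",a);cv2.imwrite("pics/t4.png",b)
cv2.imwrite("pics/c6.png",cv2.resize(a[185:240,225:300],None,fx=10,fy=10,interpolation=cv2.INTER_CUBIC))
```

```text
[ 530.44899228 -102.81971789  288.54179715] [-0.67995649  0.05636625 -2.78231834]
```

View pics/c6.png

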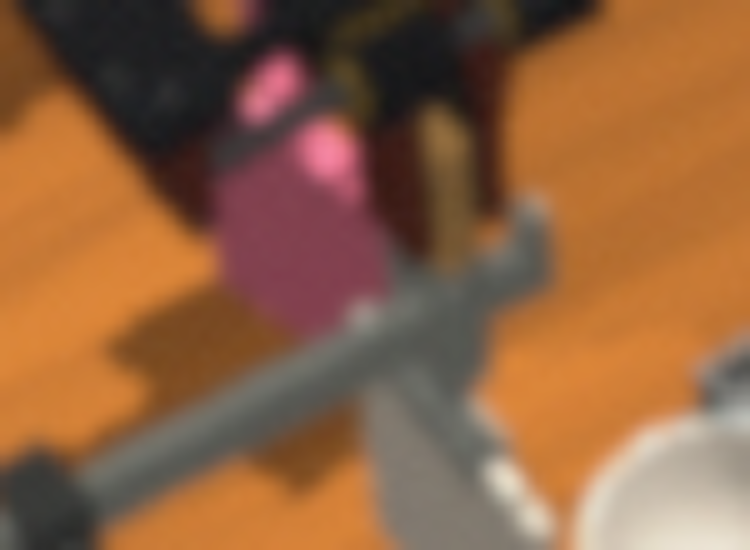

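The eye is threaded: the end stop at crop (530,230) is outboard of the eye at (440,310), and the dark block is at (45,500). I'm lowering it onto the bar.

Request:
{"method": "move_arm", "body": {"deltas": [0,0,4,0,0,0,4,0,0,0,3,0,0,0,0,0]}}

```text
t: 8.2
tcp_pos: [530.2, -102.6, 276.3]
orientation: [[1.0, 0.026, -0.006], [0.026, -1.0, 0.008], [-0.006, -0.009, -1.0]]
contact_force: [-0.6, 0.7, -2.4]
gripper_width: 12.0
```

Request:
{"method": "move_arm", "body": {"deltas": [0,0,1,0,0,0,1,0,0,0,0,0]}}

```text
t: 8.5
tcp_pos: [530.1, -102.1, 273.9]
orientation: [[1.0, 0.027, -0.006], [0.027, -1.0, 0.009], [-0.006, -0.009, -1.0]]
contact_force: [0.3, 0.4, -2.9]
gripper_width: 11.8
```

Request:
{"method": "move_arm", "body": {"deltas": [0,0,0.8,0,0,0,0,0]}}

```text
t: 8.7
tcp_pos: [530.3, -102.2, 273.9]
orientation: [[1.0, 0.027, -0.005], [0.027, -1.0, 0.008], [-0.005, -0.008, -1.0]]
contact_force: [0.3, 0.2, -3.0]
gripper_width: 12.0
```

Request:
{"method": "move_arm", "body": {"deltas": [0,0,0.6,0,0,0,0,0]}}

```text
t: 8.9
tcp_pos: [530.5, -102.2, 273.8]
orientation: [[1.0, 0.027, -0.005], [0.027, -1.0, 0.008], [-0.005, -0.008, -1.0]]
contact_force: [0.5, 0.8, -2.9]
gripper_width: 12.1
```

Request:
{"method": "move_arm", "body": {"deltas": [0,0,1.5,0,0,0,0,0]}}

```text
t: 9.1
tcp_pos: [530.7, -102.2, 274.0]
orientation: [[1.0, 0.027, -0.003], [0.027, -1.0, 0.008], [-0.003, -0.008, -1.0]]
contact_force: [-0.3, -0.5, -2.1]
gripper_width: 11.9
```

Request:
{"method": "move_arm", "body": {"deltas": [0,0,1.5,0,0,0,1.5,0]}}

```text
t: 9.3
tcp_pos: [531.0, -102.3, 273.6]
orientation: [[1.0, 0.027, -0.002], [0.027, -1.0, 0.007], [-0.001, -0.007, -1.0]]
contact_force: [-5.2, 1.2, 15.0]
gripper_width: 11.5
```

Request:
{"method": "move_arm", "body": {"deltas": [-0.5,0,0,0]}}

```text
t: 9.4
tcp_pos: [530.7, -102.3, 274.0]
orientation: [[1.0, 0.027, -0.001], [0.027, -1.0, 0.007], [-0.001, -0.007, -1.0]]
contact_force: [-0.3, -0.0, -2.0]
gripper_width: 11.8
```

Request:
{"method": "move_arm", "body": {"deltas": [0,10,0,0,0,12,0,0,0,12,0,0,0,12,0,0,0,12,0,0]}}

```text
t: 9.9
tcp_pos: [533.2, -162.4, 273.7]
orientation: [[1.0, 0.028, 0.001], [0.028, -1.0, 0.01], [0.001, -0.01, -1.0]]
contact_force: [0.4, 3.7, 3.7]
gripper_width: 12.0
```

Request:
{"method": "move_arm", "body": {"deltas": [0,8,0,0,0,6,0,0,0,5,0,0]}}

```text
t: 10.2
tcp_pos: [534.0, -184.6, 273.7]
orientation: [[1.0, 0.026, 0.002], [0.026, -1.0, 0.011], [0.002, -0.011, -1.0]]
contact_force: [-0.4, 3.8, 4.7]
gripper_width: 11.9
```

Request:
{"method": "move_arm", "body": {"deltas": [0,2,-0.4,0,0,2,0,0,0,1.5,0,0]}}

```text
t: 10.5
tcp_pos: [533.9, -190.9, 273.7]
orientation: [[1.0, 0.026, 0.001], [0.026, -1.0, 0.011], [0.001, -0.011, -1.0]]
contact_force: [0.1, 3.7, 3.3]
gripper_width: 12.1
```

Run:
```python
from h import *
o=robot.observe(); print(o["tcp_pos"],o["contact_force"])
a=robot.read_camera("scene")[:,:,::-1]; b=robot.read_camera("top")[:,:,::-1]
cv2.imwrite("pics/s5.png",a);cv2.imwrite("pics/t5.png",b)
u=cv2.resize(a[195:255,195:270],None,fx=10,fy=10,interpolation=cv2.INTER_CUBIC)
cv2.imwrite("pics/c7.png",u)
```

```text
[ 533.88844028 -190.85177294  273.70474437] [0.12617811 3.74427542 3.34608624]
```

View pics/c7.png

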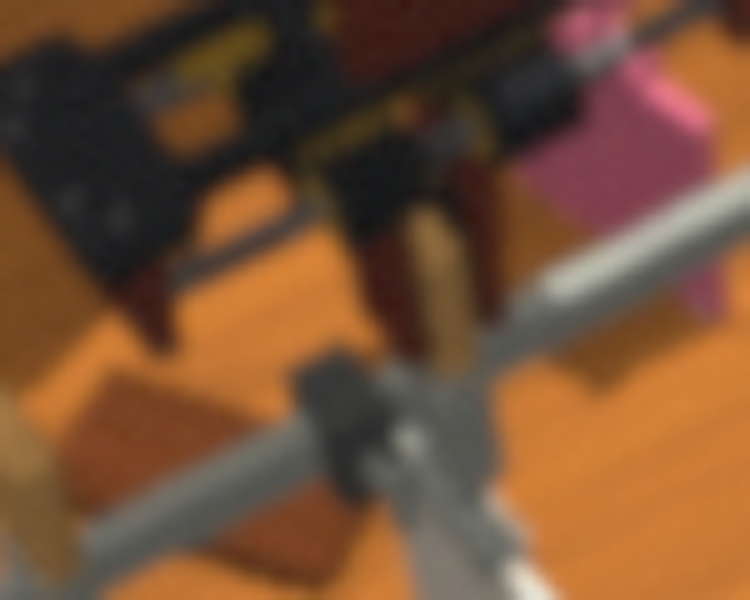

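The eye at crop (440,410) is just short of the block at (345,420), about 1 cm or less away. I'm creeping in with small steps.

Request:
{"method": "move_arm", "body": {"deltas": [0,1,-0.3,0,0,1,0,0]}}

```text
t: 10.8
tcp_pos: [533.8, -192.9, 273.7]
orientation: [[1.0, 0.026, 0.0], [0.026, -1.0, 0.01], [0.001, -0.01, -1.0]]
contact_force: [-1.0, 4.2, 3.9]
gripper_width: 12.1
```

Request:
{"method": "move_arm", "body": {"deltas": [0,0.8,0,0,0,0.8,0,0]}}

```text
t: 11.0
tcp_pos: [533.8, -194.2, 273.7]
orientation: [[1.0, 0.027, 0.0], [0.027, -1.0, 0.011], [0.001, -0.011, -1.0]]
contact_force: [-0.7, 1.9, 2.0]
gripper_width: 11.7
```

Request:
{"method": "move_arm", "body": {"deltas": [0,0.8,0,0,0,0.8,0,0]}}

```text
t: 11.2
tcp_pos: [533.8, -195.8, 273.7]
orientation: [[1.0, 0.027, 0.0], [0.027, -1.0, 0.011], [0.001, -0.011, -1.0]]
contact_force: [-0.9, 3.7, 1.9]
gripper_width: 11.6
```

Request:
{"method": "move_arm", "body": {"deltas": [0,0.8,0,0,0,0.8,0,0]}}

```text
t: 11.4
tcp_pos: [533.8, -197.5, 273.7]
orientation: [[1.0, 0.027, 0.0], [0.027, -1.0, 0.011], [0.001, -0.011, -1.0]]
contact_force: [-0.2, 2.0, 1.7]
gripper_width: 12.2
```

Request:
{"method": "move_arm", "body": {"deltas": [0,0.8,0,0,0,0.8,0,0]}}

```text
t: 11.6
tcp_pos: [533.9, -199.3, 273.7]
orientation: [[1.0, 0.027, 0.0], [0.027, -1.0, 0.011], [0.001, -0.011, -1.0]]
contact_force: [-0.2, 2.9, 1.9]
gripper_width: 11.6
```

Request:
{"method": "move_arm", "body": {"deltas": [0,0.7,0,0]}}

```text
t: 11.7
tcp_pos: [533.9, -200.0, 273.7]
orientation: [[1.0, 0.027, 0.0], [0.027, -1.0, 0.011], [0.001, -0.011, -1.0]]
contact_force: [0.7, 3.0, 2.7]
gripper_width: 12.1
```

Request:
{"method": "move_arm", "body": {"deltas": [0,0.7,0,0]}}

```text
t: 11.8
tcp_pos: [533.9, -200.8, 273.8]
orientation: [[1.0, 0.027, 0.0], [0.027, -1.0, 0.011], [0.001, -0.011, -1.0]]
contact_force: [-0.9, 4.3, 3.0]
gripper_width: 11.7
```

Request:
{"method": "move_arm", "body": {"deltas": [0,0.7,0,0]}}

```text
t: 11.9
tcp_pos: [534.0, -201.6, 273.7]
orientation: [[1.0, 0.027, 0.0], [0.027, -1.0, 0.011], [0.001, -0.011, -1.0]]
contact_force: [0.4, 4.5, 2.6]
gripper_width: 11.9
```

Request:
{"method": "move_arm", "body": {"deltas": [0,0.7,0,0]}}

```text
t: 12.0
tcp_pos: [533.9, -201.6, 273.7]
orientation: [[1.0, 0.027, 0.0], [0.027, -1.0, 0.012], [0.001, -0.012, -1.0]]
contact_force: [0.7, 7.0, 2.9]
gripper_width: 11.9
```

Contact: the carrier stopped at y = −201.6 and the force rose to 7 N. I'm holding a light, steady push.

Request:
{"method": "move_arm", "body": {"deltas": [0,0.75,0,0,0,0.75,0,0,0,0.75,0,0]}}

```text
t: 12.3
tcp_pos: [533.9, -201.6, 273.8]
orientation: [[1.0, 0.027, 0.0], [0.027, -0.999, 0.017], [0.001, -0.017, -1.0]]
contact_force: [0.0, 5.6, 3.1]
gripper_width: 11.8
```

Request:
{"method": "move_arm", "body": {"deltas": [0,0.75,0,0,0,0.75,0,0,0,0.75,0,0,0,0.75,0,0,0,0.75,0,0]}}

```text
t: 12.8
tcp_pos: [534.0, -201.8, 273.8]
orientation: [[1.0, 0.028, 0.0], [0.028, -0.999, 0.024], [0.001, -0.024, -1.0]]
contact_force: [-0.0, 5.6, 3.7]
gripper_width: 11.8
```

Request:
{"method": "move_arm", "body": {"deltas": [0,0.4,0,0,0,0.3,0,0,0,0,0,0,0,0,0,0], "grip": 0.45}}

```text
t: 13.2
tcp_pos: [533.8, -205.2, 273.1]
orientation: [[1.0, 0.028, -0.001], [0.028, -0.999, 0.019], [-0.0, -0.019, -1.0]]
contact_force: [-0.5, 1.0, -0.6]
gripper_width: 40.6
```

Request:
{"method": "move_arm", "body": {"deltas": [0,0,0,0,0,0,0,0,0,0,0,0]}}

```text
t: 13.5
tcp_pos: [533.7, -205.8, 272.9]
orientation: [[1.0, 0.027, -0.001], [0.027, -0.999, 0.018], [-0.0, -0.018, -1.0]]
contact_force: [0.2, -0.0, 0.5]
gripper_width: 48.3
```

Request:
{"method": "move_arm", "body": {"deltas": [0,-3,-5,0,0,0,-20,0,0,0,-30,0,0,0,-40,0,0,0,-40,0]}}

```text
t: 14.0
tcp_pos: [530.4, -202.5, 406.6]
orientation: [[1.0, 0.027, -0.013], [0.028, -0.999, 0.025], [-0.013, -0.025, -1.0]]
contact_force: [0.8, -1.3, 0.3]
gripper_width: 48.0
```

Request:
{"method": "move_arm", "body": {"deltas": [-40,0,-20,0,-45,0,0,0,-20,45,0,0,-10,48,0,0,0,48,0,0]}}

```text
t: 14.5
tcp_pos: [419.7, -345.2, 437.1]
orientation: [[0.999, 0.038, 0.002], [0.038, -0.999, 0.017], [0.003, -0.016, -1.0]]
contact_force: [0.1, 0.2, 0.1]
gripper_width: 48.4
```

Request:
{"method": "move_arm", "body": {"deltas": [0,48,0,0,0,48,0,0,0,48,0,0,0,48,0,0,0,0,0,0]}}

```text
t: 15.0
tcp_pos: [424.6, -548.7, 434.8]
orientation: [[0.999, 0.033, 0.004], [0.033, -0.999, 0.014], [0.004, -0.014, -1.0]]
contact_force: [0.0, 0.2, -0.5]
gripper_width: 48.7
```

Run:
```python
from h import *
np.set_printoptions(precision=1,suppress=True)
o=robot.observe(); print(o["t"],o["tcp_pos"],o["contact_force"])
a=robot.read_camera("scene")[:,:,::-1]; b=robot.read_camera("top")[:,:,::-1]
cv2.imwrite("pics/s6.png",a);cv2.imwrite("pics/t6.png",b)
u=lambda i,f:cv2.resize(i,None,fx=f,fy=f,interpolation=cv2.INTER_CUBIC)
# block shift: same crops before (0) and after
s0=cv2.imread("pics/s0.png") if False else cv2.imread("pics/scene0.png"); t0=cv2.imread("pics/top0.png")
v=np.vstack([np.hstack([u(s0[190:270,180:280],4),u(a[190:270,180:280],4)]),np.hstack([u(t0[170:210,355:455],4),u(b[170:210,355:455],4)])])
cv2.imwrite("pics/c8.png",v); print(v.shape)
for n,i in(("b",t0),("a",b)):
    g=cv2.cvtColor(i,cv2.COLOR_BGR2GRAY)[188:196,400:418]; print(n);print(g[1:6])
```

```text
15.0 [ 424.6 -548.7  434.8] [ 0.   0.2 -0.5]
(480, 800, 3)
b
[[146 151 108  50  39 100 106 108 108 105  97 108 103 115 113 111 113 111]
 [164 167 142 124  64  99 110 104 106 105  83 152 152 168 173 170 171 166]
 [215 215 221 233 131 100 108 106 102 100  95 215 220 214 214 214 214 213]
 [206 204 208 221 124  95 106 106 102 101 112 201 205 196 195 195 195 197]
 [164 164 167 170  98  98 109 104 103 101 117 136 135 106 105  99 104 104]]
a
[[124 120  99 119 213 220 224 182  86  60  60  95 107 115 115 113 115 110]
 [126 133 104 115 217 217 223 197  96  58  61  84 151 172 173 171 170 172]
 [154 128 104 107 215 224 230 197  93  57  72 127 220 218 215 214 214 214]
 [153 121 102  83 224 233 230 190  88  58  71 118 203 202 198 196 196 197]
 [154 128 108  84 207 219 189 138  74  60  77  98 137 110 103 106 105 102]]
```

View pics/c8.png

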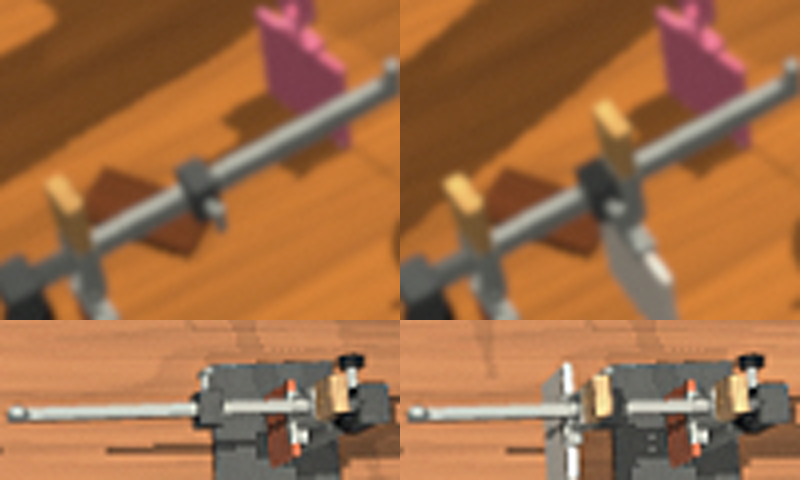

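The carrier hangs upright against the block. The top-view pixels at the block's far edge (col 411) changed, which could be the grip's shadow or a block shift. I'll check numerically with the scene images.

Run:
```python
from h import *
np.set_printoptions(precision=0,suppress=True,linewidth=200)
ys=np.arange(-250,-205,2.5)
for n in("scene0","s4","s5","s6"):
    g=cv2.cvtColor(cv2.imread(f"pics/{n}.png"),cv2.COLOR_BGR2GRAY)
    for x,z in((530,256),(534,248)):
        p=np.array([proj("scene",[x-2.0-.03*(y+200),y,z]) for y in ys],np.float32)
        print(n,x,cv2.remap(g,p[:,:1].copy(),p[:,1:].copy(),cv2.INTER_LINEAR).ravel())
print(ys)
T=onz("top",(405.9,191),309); print("grip top y",T)
```

```text
scene0 530 [161 161 161 160 158 160 163 165 160 131  96  83  90  94  95  96 102 115]
scene0 534 [104 106 106 109 107 106 105 107 102  91  73  62  65  72  72  74  75  79]
s4 530 [107 107 107 106 107 107 112 117 115 100  78  62  58  58  57  59  62  74]
s4 534 [90 91 91 91 90 91 91 90 89 82 70 56 51 51 50 51 51 57]
s5 530 [105 105 105 105 104 106 110 115 114  99  77  61  56  57  58  58  62  73]
s5 534 [90 89 90 89 89 90 89 90 88 82 69 55 49 51 50 49 52 57]
s6 530 [162 162 162 161 160 161 161 155 137 105  75  60  54  55  56  55  59  73]
s6 534 [106 108 107 108 107 107 107 107 100  87  69  54  49  49  52  49  48  56]
[-250. -248. -245. -242. -240. -238. -235. -232. -230. -228. -225. -222. -220. -218. -215. -212. -210. -208.]
grip top y [ 525. -202.  309.]
```

The block's far side edge is at y ≈ −227.0 before and −226.3 after, so it did not move; the darkening is the grip's shadow. Its centre is at about −218 and the carrier at about −202, which is the 16 mm expected in contact. Handing in.

```bash
python3 -c "
from plant import robot
print(robot.hand_in())"
```

```text
the job is handed in; nothing more can be done
None
```

The square-tile carrier now hangs upright on the drying bar against the stop block, and the job is handed in at about 15 s of the 64 s allowed.

**What I did:**
- I took the carrier by its grip, slid it along the draining bar and lifted it about 15 mm over the end stop.
- I threaded it over the drying bar's end stop with no contact felt, and set it down.
- I slid it along until it met the block and pressed it for about 1 s at 5.6–7 N in total, roughly 3–4 N of that on the block. Then I released it and moved the arm away.

**Last checks:**
- **Against the block:** the carrier sits at y ≈ −202 and the block's centre at about −218. That is the 16 mm expected when they touch.
- **Block not moved:** its far side edge is unchanged to within about 0.7 mm between the first and last scene pictures. The top view alone looked like it might have shifted by about half a pixel or more; I judged that to be the grip's shadow.
- **Everything else:** in the last pictures around the drying bar, the small carrier, the rib and the pink look-alike beside it look unchanged. I did not re-check the disc carrier or the bench items away from that bar. The robot touches nothing, with wrist force about 0.

**Less than ideal:**
- While setting the carrier down I briefly pressed it on the bar with about 15 N.
- On the approach to the drying bar the lift briefly reached about 18 mm. I corrected this before the eye met the stop.
- On release the hand drifted about 4 mm along the bar, but the carrier stayed where it was.

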